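# Stand the water carafe on its coaster and close it with its stopper

## Task

First stand the steel water carafe upright in the wooden coaster dish and let go of it. Then draw the stopper out of its slanted drying rest and lower it into the carafe's neck until its flange lies flat on the rim; set both down, do not drop them. Leave the candle jar, the glue stick and the eraser that lie round the work where they are.

Things in the scene. Friction and masses are not known exactly. Their poses are not given: they have to be found in the camera images.
- carafe: Open brushed-steel water carafe, round, 160 mm tall, about 0.4 kg, loose, starts upright on the desk. Body 84 mm wide (foot 72 mm) up to 85 mm height, shoulder narrowing to a straight neck 52 mm in outer diameter from 112 to 160 mm height; wall 4.5 mm. Can be gripped round the neck. Origin: centre of the underside; z up along its axis.
- carafe_mouth (a point): Centre of the carafe's mouth, at the top of the rim (160 mm above its underside). The bore is 43 mm wide, straight for 48 mm down. z up out of the mouth.
- coaster: Round wooden coaster dish, fixed to the desk, 116 mm outside, 10 mm high, with a flat recess 106 mm wide whose floor is 4 mm above the desk. Origin: centre of the underside.
- coaster_floor (a point): Centre of the coaster's recess floor, 4 mm above the desk.
- rest: Light wooden drying rest, fixed to the desk: a 76 x 76 x 22 mm board with a 43 mm hole, slanted 35 degrees on a bar and two legs over a 92 x 76 mm foot; highest edge about 78 mm. Origin: on the desk, straight below the hole's mouth. The board's face looks up and toward the rest's -x side: the hole's axis, outward, is (-sin 35 deg, 0, cos 35 deg) in the rest's frame.
- rest_mouth (a point): Centre of the hole's mouth on the slanted face, 56 mm above the desk (its axes are those of the rest, not slanted).
- stopper: Loose stopper, 82 mm long, 0.06 kg, round about its z axis: a cork plug 34 mm long, tapering from 39 mm at the flange to 31 mm at the nose; a dark wooden flange 50 mm wide, 6 mm thick; a cylindrical knob 32 mm wide and 42 mm long on top. Origin: on the axis at the underside of the flange; z from plug to knob. It starts in the rest's hole, flange on the slanted face, z leaning 35 degrees.
- stopper_knob (a point): Point on the stopper's axis 30 mm above its origin, 24 mm above the flange's upper face, near the middle of the knob. The plug fits the rest's hole and the carafe's neck with 2 mm clearance all round at the flange, more at the nose.
- candle: Candle in a glass jar, 76 mm wide, 90 mm high, loose, a bystander right of the work. Origin: centre of the underside.
- glue: Glue stick standing upright, 27 mm wide, 98 mm high, loose, a bystander right of the work. Origin: centre of the underside.
- rubber_block: Eraser lying flat in the middle of the work, 19 x 40 mm, 13 mm high, loose, a bystander. Origin: centre of the underside.

How it is judged:
By the outcome, as a careful person would: the job done as asked, in the order asked, and still so for the second after the job is handed in, with the robot touching nothing.
It also fails if it takes over 51 s, if anything falls off the work surface, if the arm or the gripper's body presses on something with over 40 N, if the wrist force passes 120 N, or if a joint passes its speed limit or range.

## Robot

A 7-joint arm with a two-finger parallel gripper is mounted at the origin on a cart in front of the work surface, level with it; the furniture and walls round the work are solid. World frame = base frame: x ahead of the robot, y to its left, z up, the work surface at z = 0. Lengths are in m, angles in rad, forces in N, time in s.
With the tool pointing down it reaches from about 0.425 to 0.925 m from the base axis. Payload 6.8 kg.
Tool frame: the origin (TCP) lies midway between the tips of the shut fingers; the grasp point (between the pads) lies manip.grasp_offset behind it (manip.grasp_offset is the distance from the TCP to the grasp point, in m); z points along the fingers, y is the line along which they close (so a half turn about z gives the same grasp; the last joint's range is limited). The gripper opens to 85 mm and grips with 20 to 120 N. Pads are 22 mm wide; open, the fingers measure 114 mm over their backs; the gripper's body (76 mm by 85 mm) begins 54 mm behind the grasp point. The pads swing forward as they close: fully open they stand 13 mm farther back than shut.
Start: joints at [1.133, 0.477, 0.022, 1.555, -0.011, 1.109, -0.083], TCP at [0.219, -0.639, 0.206] pointing down, gripper open.
Joint ranges: [-2.96, 2.96], [-0.34, 2.1], [-1.41, 1.46], [0.24, 2.44], [-1.37, 4.51], [0.17, 1.92], [-2.96, 2.96]. Speed limits (rad/s): [2.39, 2.39, 3.14, 3.14, 3.14, 3.14, 3.14].

## Interface

Orientations are given as a rotation vector (axis times angle).
In Python, from workcell import readout, imaging, manip gives the robot as it stands. The module is installed in compiled form; this text tells all that it offers.
- The arm moves only by the shell command python3 -m jog 'ROWS' [OPENING] [FORCE]. ROWS is text: rows parted by semicolons, each of 4 numbers parted by spaces: the shift along the world's x, y, z in mm, then the turn about the world's z in rad. In form: dx dy dz roll; .... A call has 1 to 20 rows; each row shifts and turns the commanded pose from where the row before left it; what a row does not reach is not made up. A row lasts 1/12 s, in which the tool goes at most 41.7 mm and 7.16 degrees, less where a joint would pass 70% of its speed; a pose out of reach is approached as far as the arm can. A call with a gripper value outside its range is refused whole. OPENING is the closure, from 0 (fully open) to 1 (shut), set as the call begins (- or left out, the last holds). The fingers move at their own pace and stop on an object; FORCE is the grip in N (left out, the last holds). Time passes only in rows, so rows that do not move let the fingers close. It gives the time, the measured TCP pose, the force, the opening and the grip force at its end, in the units of the state.
- readout.read_state(): the state, without advancing time (a new reading comes with each control period).
- imaging.read_camera(name): name is "side" or "top" or "wrist"; returns a dict with "color" (480x640x3 uint8, blue, green, red), "fx", "fy", "cx", "cy" (pixels), "k1" (the pictures are not rectified: a ray, as slopes to the right and down, at radius r is drawn at 1 + k1 r^2 times it, then the intrinsics apply), "world_from_camera" (4x4, takes a point from camera to world coordinates). Camera axes: x right, y down, z forward; pixel columns grow to the right and rows downward; lengths in m; the calibration is good to about 2 mm. A picture is of the moment at which its call begins. There is no depth.
- manip.job_done(): hands the job in; it is judged then, once.
The state is a dict: "time_s": time; "qpos": joint angles; "qvel": joint speeds; "effort": joint torques, N m; "tool_pos": TCP position; "orientation": TCP orientation; "force": force on the tool from outside, world axes, zero at the start; "moment": the same for the moment, N m; "width": finger opening in m; "finger_force": force on a finger pad.
Only numpy, scipy, OpenCV 4.12 (cv2) and the standard library are available. Lean on these libraries where they do the work, as an engineer would, in place of code of your own. Each camera call takes 0.05 s, during which the arm holds its last target. There are 200 camera calls.

## Working session

There is one attempt and no reset: what is moved stays moved. The work goes in short steps, Python scripts to look and compute and a shell command to move; the robot and the scene stay as the last step left them, time stands still between calls to the robot, and variables do not carry over. Pictures are saved under pics/ and viewed, at most 10 in all, crops included, and the job is handed in when it is done.

```bash
mkdir -p pics; python3 - <<'E'
from workcell import readout, imaging, manip
import cv2, numpy as np
for n in ("top","side"):
    c=imaging.read_camera(n); cv2.imwrite(f"pics/{n}0.png",c["color"])
    print(n,c["fx"],c["fy"],c["cx"],c["cy"],c["k1"]); print(np.round(c["world_from_camera"],3).tolist())
s=readout.read_state(); print({k:np.round(v,3).tolist() for k,v in s.items()}); print(manip.grasp_offset)
E
```

```text
top 622.6109121886287 622.6109121886287 317.7254917393016 231.47639952071654 0.05029699238859885
[[-0.02, -0.983, 0.183, 0.317], [-1.0, 0.018, -0.01, -0.325], [0.007, -0.183, -0.983, 1.164], [0.0, 0.0, 0.0, 1.0]]
side 442.21566680565337 442.21566680565337 314.6818739713538 242.12349446669901 0.008737492289396107
[[-0.998, -0.052, 0.032, 0.49], [-0.059, 0.671, -0.739, 0.319], [0.016, -0.74, -0.673, 0.683], [0.0, 0.0, 0.0, 1.0]]
{'time_s': 0.1, 'qpos': [1.133, 0.478, 0.022, 1.556, -0.011, 1.109, -0.083], 'qvel': [0.0, -0.002, 0.001, -0.002, 0.0, -0.0, -0.002], 'effort': [0.005, -59.776, 1.614, -28.195, 0.013, 0.005, -0.0], 'tool_pos': [0.218, -0.638, 0.205], 'orientation': [-3.097, -0.516, 0.001], 'force': [-0.597, 0.143, -0.246], 'moment': [0.034, 0.0, 0.003], 'finger_force': 0.0, 'width': 0.085}
0.0187
```

View pics/top0.png

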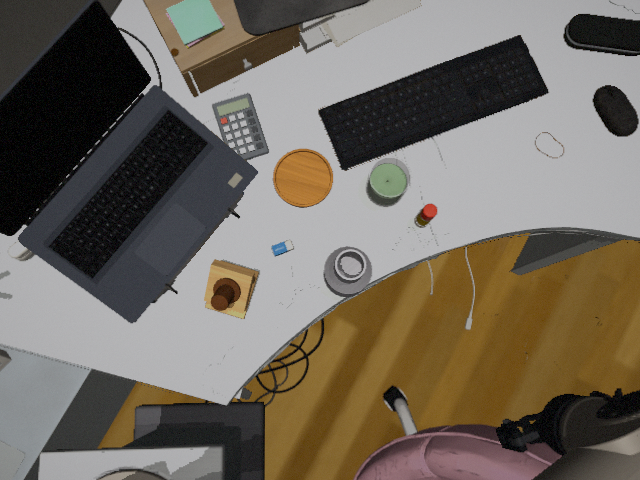

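View pics/side0.png

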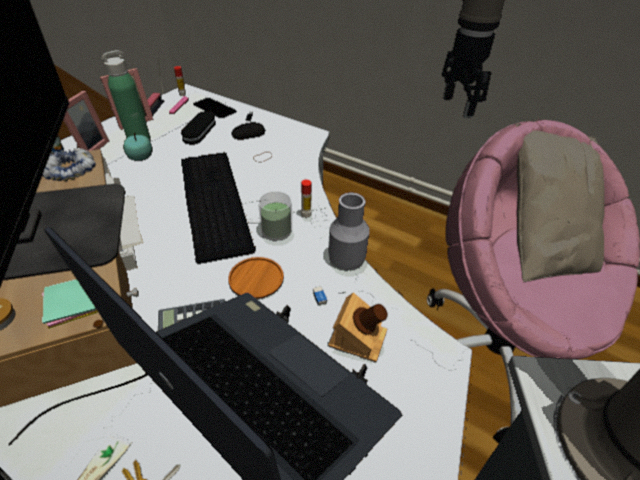

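Top view: the carafe mouth is at (350,263), coaster (303,178), rest about (232,289) with the knob top at (220,301), and eraser (283,247). Side view: mouth (351,200), coaster (257,277), knob top (376,313).

```bash
cat > h.py <<'E'
import cv2, numpy as np
from workcell import readout, imaging, manip
def cam(n): 
    c=imaging.read_camera(n); c["K"]=np.array([[c["fx"],0,c["cx"]],[0,c["fy"],c["cy"]],[0,0,1.]]); c["D"]=np.array([c["k1"],0,0,0.]); return c
def ray(c,u,v):
    p=cv2.undistortPoints(np.array([[[u,v]]],float),c["K"],c["D"])[0,0]; T=c["world_from_camera"]
    return T[:3,3],T[:3,:3]@np.array([*p,1.])
def atz(c,u,v,z):
    o,d=ray(c,u,v); return o+d*(z-o[2])/d[2]
def proj(c,P):
    T=np.linalg.inv(c["world_from_camera"]); r=cv2.Rodrigues(T[:3,:3])[0]
    return cv2.projectPoints(np.array(P,float).reshape(-1,3),r,T[:3,3],c["K"],c["D"])[0][:,0]
def tri(a,b):
    (o1,d1),(o2,d2)=a,b; t=np.linalg.lstsq(np.c_[d1,-d2],o2-o1,rcond=None)[0]
    p,q=o1+d1*t[0],o2+d2*t[1]; return (p+q)/2,np.linalg.norm(p-q)
E
python3 - <<'E'
from h import *
t=cam("top"); s=cam("side")
for n,a,b,z in (("mouth",(350,263),(351,200),.16),("coaster",(303,178),(257,277),.008),("knobtop",(220,301),(376,313),.056+.048*.819),("eraser",(283,247),(320,296),.013),("candle",(388,181),(275,205),.08),("glue",(428,211),(307,182),.098)):
    print(n,np.round(atz(t,*a,z),3),np.round(atz(s,*b,z),3),[np.round(x,3) for x in tri(ray(t,*a),ray(s,*b))])
f=lambda c,x,y,w,h:cv2.resize(c["color"][y:y+h,x:x+w],(400,300),interpolation=cv2.INTER_CUBIC)
m=np.vstack([np.hstack([f(t,190,245,100,75),f(s,310,275,100,75)]),np.hstack([f(t,300,230,100,75),f(s,300,190,100,75)])])
cv2.imwrite("pics/m.png",m)
E
```

```text
mouth [ 0.451 -0.386  0.16 ] [ 0.451 -0.385  0.16 ] [array([ 0.451, -0.386,  0.159]), np.float64(0.0)]
coaster [ 0.637 -0.31   0.008] [ 0.636 -0.306  0.008] [array([ 0.637, -0.31 ,  0.004]), np.float64(0.001)]
knobtop [ 0.398 -0.167  0.095] [ 0.405 -0.158  0.095] [array([ 0.401, -0.166,  0.086]), np.float64(0.004)]
eraser [ 0.503 -0.271  0.013] [ 0.502 -0.26   0.013] [array([ 0.504, -0.27 ,  0.001]), np.float64(0.002)]
candle [ 0.609 -0.464  0.08 ] [ 0.614 -0.46   0.08 ] [array([ 0.613, -0.465,  0.076]), np.float64(0.005)]
glue [ 0.548 -0.529  0.098] [ 0.548 -0.529  0.098] [array([ 0.548, -0.529,  0.098]), np.float64(0.0)]
```

View pics/m.png

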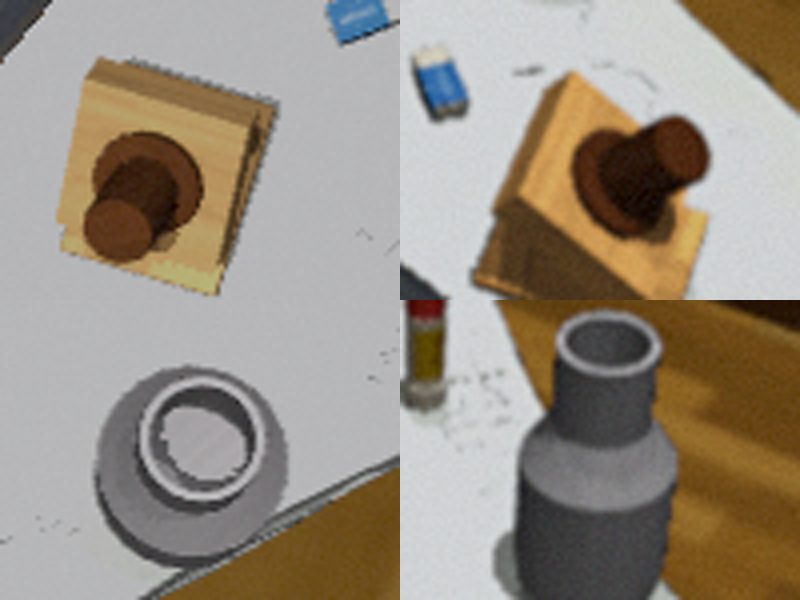

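The montage shows the knob top at top-px (219.7,303.2) / side-px (381,312.2). The board's upper edge runs (212,265)–(253,276) in the top view, and the rim centre is top (350.3,265) / side (352,201.2).

```bash
python3 - <<'E'
from h import *
t=cam("top"); s=cam("side")
print(atz(t,350.3,265,.16),tri(ray(t,350.3,265),ray(s,352,201.2)))
k,e=tri(ray(t,219.7,303.2),ray(s,381,312.2)); print("knobtop",k,e,atz(t,219.7,303.2,.0953),atz(s,381,312.2,.0953))
f=atz(t,227,290.5,.061); kt=atz(t,219.7,303.2,.0953); print("flange",f,"lean",np.degrees(np.arctan2(*(kt-f)[1::-1])),np.linalg.norm(kt-f))
for a,b,z in (((212,265),(252.5,276),.078),((205,307.5),(244.5,318.7),.005)):
    d=atz(t,*b,z)-atz(t,*a,z); print("edge dir",np.degrees(np.arctan2(d[1],d[0])),np.linalg.norm(d))
R=cv2.Rodrigues(readout.read_state()["orientation"])[0]; print(R)
E
```

```text
[ 0.44756141 -0.3867412   0.16      ] (array([ 0.44847812, -0.38707738,  0.15547195]), np.float64(0.0006630025411258266))
knobtop [ 0.39525908 -0.16527548  0.08946249] 0.0003218617525884117 [ 0.39468053 -0.16610404  0.0953    ] [ 0.39634477 -0.16056289  0.0953    ]
flange [ 0.41921242 -0.17363067  0.061     ] lean 162.94347048991315 0.042836365453385004
edge dir -106.33493873590469 0.07376907951213872
edge dir -106.83393903651559 0.07600506482323384
[[ 9.46112275e-01  3.23838702e-01 -2.42617052e-04]
 [ 3.23838787e-01 -9.46112135e-01  5.17657184e-04]
 [-6.19055064e-05 -5.68330627e-04 -9.99999837e-01]]
```

```bash
python3 -m jog '23 25 0 -0.062;23 25 0 -0.062;23 25 0 -0.062;23 25 0 -0.062;23 25 0 -0.062;23 25 0 -0.062;23 25 0 -0.062;23 25 0 -0.062;23 25 0 -0.062;23 25 0 -0.062;0 0 0 0;0 0 0 0' 0 40; python3 - <<'E'
from h import *
c=cam("wrist"); cv2.imwrite("pics/w1.png",c["color"]); print(c["world_from_camera"])
p=readout.read_state()["tool_pos"]; print(p)
print(proj(c,[.4485,-.387,.16]))
E
```

```text
time_s: 1.3
tool_pos: [0.4507, -0.3862, 0.2056]
orientation: [-3.109, 0.446, -0.001]
force: [-0.1, 0.0, 0.4]
width: 0.0852
finger_force: 0.0
[[-0.28077413 -0.9193155  -0.27572612  0.52183975]
 [-0.95977112  0.26824952  0.08295535 -0.40662045]
 [-0.00229874  0.28792568 -0.95765     0.37509696]
 [ 0.          0.          0.          1.        ]]
[ 0.44896933 -0.3881753   0.20559639]
[[328.48393532 261.42867122]]
```

View pics/w1.png

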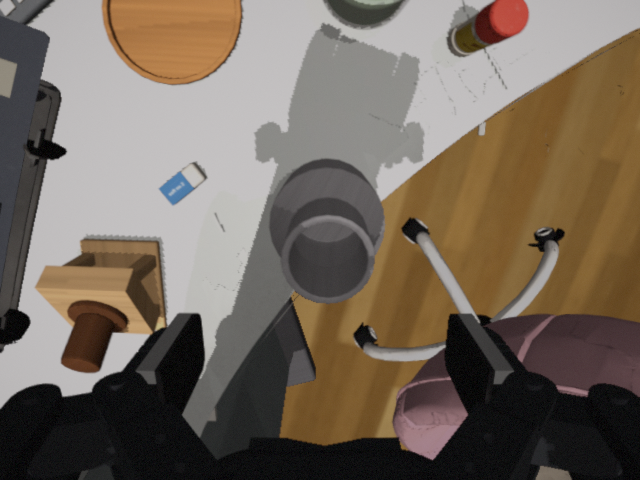

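The mouth is at (328,258), which matches the prediction of (328,261). Next I descend and grip.

```bash
python3 -m jog '0 0 -21 0;0 0 -21 0;0 0 -21 0;0 0 -20 0;0 0 0 0;0 0 0 0'; python3 -m jog '0 0 0 0;0 0 0 0;0 0 0 0;0 0 0 0;0 0 0 0;0 0 0 0;0 0 0 0;0 0 0 0;0 0 0 0;0 0 0 0' 1 50
```

```text
time_s: 1.85
tool_pos: [0.4468, -0.3896, 0.122]
orientation: [-3.108, 0.457, 0.004]
force: [0.3, 0.2, 0.9]
width: 0.0851
finger_force: 0.0
time_s: 2.68
tool_pos: [0.4498, -0.3892, 0.1245]
orientation: [3.107, -0.453, 0.004]
force: [-0.6, 1.4, 5.9]
width: 0.0493
finger_force: 51.7
```

```bash
python3 -m jog '0 0 10 0;0 0 15 0;0 0 15 0;15 6 0 0;20 8 0 0;25 10 0 0;25 11 0 0;25 11 0 0;25 10 0 0;20 8 0 0;15 6 0 0;10 4 0 0;8 3 0 0;0 0 0 0;0 0 0 0;0 0 0 0'; python3 - <<'E'
from h import *
m=[]
for n,x,y in (("top",230,115),("side",180,180)):
    c=cam(n); m.append(cv2.resize(c["color"][y:y+150,x:x+130],(390,450),interpolation=cv2.INTER_CUBIC))
cv2.imwrite("pics/c2.png",np.hstack(m)); print(readout.read_state()["tool_pos"])
E
```

```text
time_s: 4.02
tool_pos: [0.6351, -0.3128, 0.1625]
orientation: [3.107, -0.457, -0.002]
force: [0.1, -0.6, -4.6]
width: 0.0489
finger_force: 53.5
[ 0.63538991 -0.31289531  0.16271502]
```

View pics/c2.png

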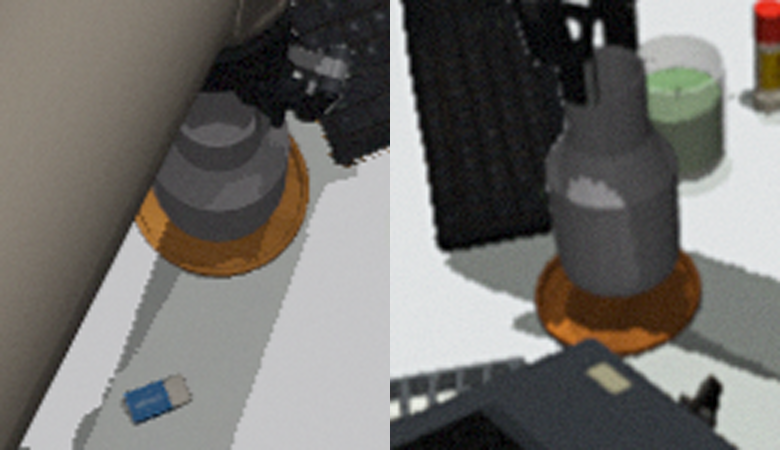

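The carafe hangs upright over the coaster. Now I lower it.

```bash
python3 -m jog '1 1 -8 0;0 0 -10 0;0 0 -8 0;0 0 -4 0;0 0 -2 0;0 0 -2 0;0 0 -1 0;0 0 0 0;0 0 0 0'; python3 -m jog '0 0 -1 0;0 0 0 0;0 0 0 0'
```

```text
time_s: 4.87
tool_pos: [0.6383, -0.3107, 0.129]
orientation: [3.108, -0.454, 0.003]
force: [-2.1, 1.4, 5.0]
width: 0.0493
finger_force: 54.4
time_s: 5.12
tool_pos: [0.6389, -0.3109, 0.129]
orientation: [3.108, -0.454, 0.005]
force: [-2.4, 2.5, 10.1]
width: 0.0494
finger_force: 55.0
```

```bash
python3 -m jog '0 0 0 0;0 0 0 0;0 0 0 0;0 0 0 0;0 0 0 0;0 0 0 0;0 0 0 0' 0 ; python3 -m jog '0 0 10 0;0 0 20 0;0 0 30 0;0 0 30 0;0 0 0 0'; python3 - <<'E'
from h import *
m=[]
c=cam("wrist"); m=[cv2.resize(c["color"],(400,300))]
c=cam("side"); m.append(cv2.resize(c["color"][170:320,170:370],(400,300)))
print(proj(c,[[.638,-.311,.164],[.638,-.311,.004]]))
cv2.imwrite("pics/c3.png",np.hstack(m)); print(readout.read_state()["tool_pos"],proj(cam("wrist"),[.638,-.311,.164])*.625)
E
```

```text
time_s: 5.7
tool_pos: [0.6376, -0.3107, 0.1265]
orientation: [3.109, -0.454, -0.0]
force: [-0.6, 0.0, 0.1]
width: 0.0856
finger_force: 0.0
time_s: 6.12
tool_pos: [0.6411, -0.3123, 0.2249]
orientation: [3.106, -0.454, 0.018]
force: [1.1, -1.1, 1.1]
width: 0.0855
finger_force: 0.0
[[250.29368821 217.3243774 ]
 [256.51310613 276.64925131]]
[ 0.63863667 -0.31114001  0.21918997] [[203.72936201 158.83980038]]
```

View pics/c3.png

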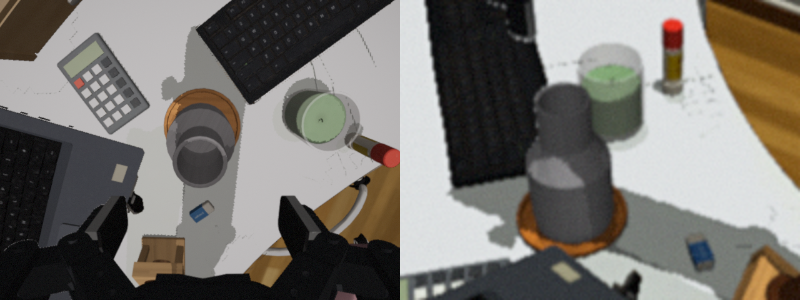

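The carafe stands in the coaster, with the side-view rim centre at about (251,219) against (250,217) predicted. Now to the stopper.

```bash
python3 -m jog '-20 12 0 0;-26 16 0 0;-26 16 0 0;-27 16 0 0;-27 16 0 0;-27 16 0 0;-27 16 0 0;-26 16 -10 0;-18 11 -10 0;-10 7 -10 0;0 0 -10 0;0 0 0 0;0 0 0 0'; python3 - <<'E'
from h import *
c=cam("wrist"); cv2.imwrite("pics/w4.png",c["color"]); print(readout.read_state()["tool_pos"])
L=np.array([-.958*.5736,.287*.5736,.819]); M=np.array([.4218,-.1743,.056])
print(proj(c,[M+L*a for a in (.006,.033,.048)]))
E
```

```text
time_s: 7.35
tool_pos: [0.4037, -0.1688, 0.176]
orientation: [-3.108, 0.454, 0.002]
force: [0.8, 0.0, -0.6]
width: 0.0855
finger_force: 0.0
[ 0.40432182 -0.16902194  0.1765324 ]
[[325.83108612 204.07780335]
 [325.85225499 234.26991326]
 [325.86458346 252.70945259]]
```

View pics/w4.png

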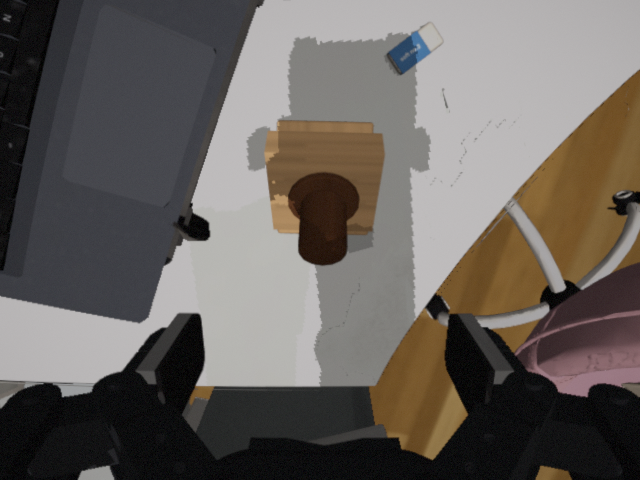

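Knob top at (323,247) and flange at (323,202), within 2–3 mm of the prediction and centred between the fingers. I descend and grip lightly.

```bash
python3 -m jog '2 0 -22 0;0 0 -22 0;0 0 -22 0;0 0 -20 0;0 0 -14 0;0 0 -8 0;0 0 -5 0;0 0 0 0;0 0 0 0' 0 30; python3 -m jog '0 0 0 0;0 0 0 0;0 0 0 0;0 0 0 0;0 0 0 0;0 0 0 0;0 0 0 0;0 0 0 0;0 0 0 0;0 0 0 0;0 0 0 0' 1 30
```

```text
time_s: 8.15
tool_pos: [0.4064, -0.169, 0.0641]
orientation: [3.108, -0.455, 0.001]
force: [-0.6, 0.1, 0.1]
width: 0.0852
finger_force: 0.0
time_s: 9.07
tool_pos: [0.406, -0.1686, 0.0641]
orientation: [3.109, -0.454, 0.001]
force: [-1.6, 1.0, 5.8]
width: 0.0289
finger_force: 29.2
```

```bash
python3 -m jog '-3 1 4 0;-3 1 4 0;-3 1 5 0;-3 1 4 0;0 0 0 0'; python3 -m jog '-3 1 5 0;-3 1 5 0;-4 1 5 0;-3 1 5 0;-3 1 5 0;0 0 0 0'
```

```text
time_s: 9.48
tool_pos: [0.3932, -0.1646, 0.0815]
orientation: [3.108, -0.454, 0.001]
force: [0.1, 0.4, 0.7]
width: 0.029
finger_force: 30.2
time_s: 9.98
tool_pos: [0.3773, -0.1596, 0.1065]
orientation: [3.108, -0.455, 0.001]
force: [-0.2, -0.5, -0.1]
width: 0.0294
finger_force: 31.3
```

```bash
python3 -m jog '0 0 20 0;0 0 28 0;0 0 30 0;0 0 30 0;12 -7 27 0;24 -15 0 0;27 -17 0 0;27 -17 0 0;27 -17 0 0;27 -17 0 0;27 -17 0 0;24 -15 0 0;18 -11 0 0;10 -7 0 0;0 0 0 0;0 0 0 0'; python3 - <<'E'
from h import *
s=cam("side"); w=cam("wrist"); tp=readout.read_state()["tool_pos"]; print(tp)
m=[cv2.resize(s["color"][140:290,170:370],(400,300),interpolation=cv2.INTER_CUBIC),cv2.resize(w["color"],(400,300))]
t=cam("top"); m2=[cv2.resize(t["color"][110:260,220:420],(400,300),interpolation=cv2.INTER_CUBIC),cv2.resize(w["color"][120:360,160:480],(400,300))]
cv2.imwrite("pics/c5.png",np.vstack([np.hstack(m),np.hstack(m2)]))
L=np.array([-.958*.5736,.287*.5736,.819]); G=tp+[0,0,.021]
print(proj(s,[G+L*a for a in (-.064,-.03,.018)]),proj(w,[G+L*a for a in (-.064,-.03,.018)]))
print(proj(s,[.638,-.311,.164]),proj(w,[.638,-.311,.164]))
E
```

```text
time_s: 11.32
tool_pos: [0.6004, -0.2996, 0.2397]
orientation: [-3.108, 0.455, 0.002]
force: [-0.0, 1.0, -0.3]
width: 0.029
finger_force: 31.3
[ 0.59988248 -0.29908278  0.2403451 ]
[[249.75053045 198.29524312]
 [258.61953449 187.76877436]
 [272.10812289 171.75547899]] [[325.93224595 196.64511973]
 [325.96139537 252.80316199]
 [326.00373776 357.85369372]]
[[250.29368821 217.3243774 ]] [[326.61180775 177.02623261]]
```

View pics/c5.png

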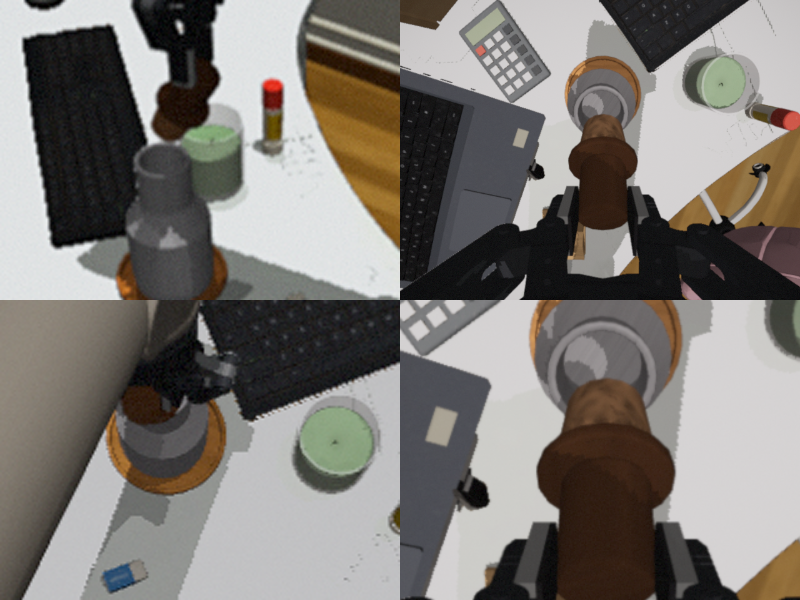

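The stopper is held square but still leaning 35°. The nose is at side (255,201) and the rim at (252,217). Pushing against the light carafe would tip it, so I'll straighten the stopper in the grip against the upper lip of the fixed rest's hole: plug partly in, then knob moved toward the rest's +x.

```bash
python3 -m jog '-14 9 0 0;-24 15 0 0;-27 17 0 0;-27 17 0 0;-27 17 0 0;-27 17 0 0;-27 17 0 0;-24 15 0 0;-16 10 0 0;-10 6 0 0;0 0 -25 0;0 0 -30 0;0 0 -30 0;0 0 -25 0;0 0 -15 0;0 0 -8 0;0 0 0 0'; python3 -m jog '3 -1 -5 0;4 -1 -5 0;3 -1 -5 0;3 -1 -5 0;3 -1 -5 0;0 0 0 0'
```

```text
time_s: 12.88
tool_pos: [0.3767, -0.1594, 0.1065]
orientation: [-3.108, 0.454, 0.004]
force: [-0.1, 1.0, -1.0]
width: 0.0292
finger_force: 31.3
time_s: 13.38
tool_pos: [0.3942, -0.1648, 0.0819]
orientation: [-3.109, 0.454, 0.0]
force: [0.2, -0.9, -0.1]
width: 0.0292
finger_force: 30.4
```

```bash
python3 -m jog '2.4 -0.7 2 0;2.4 -0.7 2 0;2.4 -0.7 2 0;2.4 -0.7 2 0;2.4 -0.7 2 0;2.4 -0.7 2 0;0 0 0 0'; python3 -m jog '2.4 -0.7 2 0;2.4 -0.7 2 0;2.4 -0.7 2 0;2.4 -0.7 2 0;2.4 -0.7 2 0;2 -0.6 2 0;0 0 0 0';  python3 - <<'E'
from h import *
s=cam("side"); w=cam("wrist"); t=cam("top")
m=[cv2.resize(s["color"][230:380,290:490],(400,300),interpolation=cv2.INTER_CUBIC),cv2.resize(w["color"],(400,300))]
cv2.imwrite("pics/c6.png",np.hstack(m))
E
```

```text
time_s: 13.97
tool_pos: [0.4084, -0.1689, 0.095]
orientation: [3.109, -0.454, 0.001]
force: [-1.6, 0.2, -1.3]
width: 0.029
finger_force: 33.4
time_s: 14.55
tool_pos: [0.4228, -0.1732, 0.1071]
orientation: [3.108, -0.454, 0.002]
force: [-0.7, 0.2, -0.2]
width: 0.0283
finger_force: 29.8
```

View pics/c6.png

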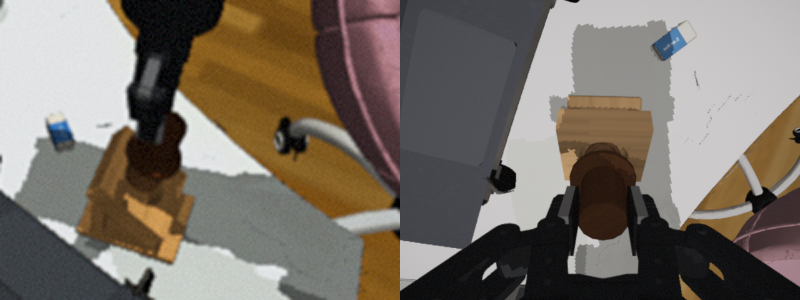

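The stopper has swung most of the way up. In full wrist pixels the knob top is at about (328,336) and the flange centre at about (326,251). I'll work out the remaining tilt.

```bash
python3 - <<'E'
from h import *
w=cam("wrist"); tp=readout.read_state()["tool_pos"]; print(tp)
hx=np.array([.958,-.287,0])
for gz in (.019,.023):
  for d in (0,5,10,15,35):
    a=np.radians(d); L=-np.sin(a)*hx+np.array([0,0,np.cos(a)]); S=np.cos(a)*hx+np.array([0,0,np.sin(a)])
    G=tp+[0,0,gz]
    # knob-top centre, flange top centre, flange far edge, knob near top edge
    print(gz,d,np.round(proj(w,[G+.017*L,G-.025*L,G-.025*L+.025*S,G+.017*L-.016*S,G+.017*L+.016*S])[:,1]))
c=w["color"]; print([int(c[y-1:y+2,322:332].mean()) for y in range(200,400,4)])
E
```

```text
[ 0.42176495 -0.17287227  0.10654608]
0.019 0 [332. 287. 234. 371. 291.]
0.019 5 [336. 282. 230. 372. 297.]
0.019 10 [339. 278. 228. 372. 303.]
0.019 15 [342. 274. 225. 372. 309.]
0.019 35 [352. 260. 222. 368. 333.]
0.023 0 [338. 290. 236. 377. 296.]
0.023 5 [342. 286. 233. 378. 302.]
0.023 10 [345. 282. 230. 378. 308.]
0.023 15 [348. 277. 228. 378. 314.]
0.023 35 [357. 263. 225. 373. 338.]
[102, 104, 99, 99, 96, 102, 100, 52, 53, 51, 32, 34, 41, 36, 31, 30, 28, 24, 25, 25, 25, 25, 25, 25, 24, 24, 24, 24, 25, 24, 25, 28, 32, 33, 34, 33, 33, 32, 32, 31, 32, 33, 32, 30, 30, 29, 103, 143, 142, 139]
```

```bash
python3 - <<'E'
from h import *
w=cam("wrist"); c=cv2.GaussianBlur(w["color"],(3,3),0).astype(int); cv2.imwrite("pics/w7.png",w["color"])
for y in list(range(226,300,6))+list(range(316,388,6)): print(y,[ (int(v[2])) for v in c[y,268:392:4]])
tp=readout.read_state()["tool_pos"]; hx=np.array([.958,-.287,0]); hy=np.array([.287,.958,0])
for h in (.03,.04,.05): print(h,proj(w,[tp+[0,0,h],tp+[0,0,h]+.016*hy,tp+[0,0,h]-.016*hx,tp+[0,0,h]+.016*hx]).round().tolist())
E
```

```text
226 [109, 101, 100, 112, 102, 101, 116, 108, 124, 126, 125, 121, 110, 103, 98, 102, 114, 120, 126, 126, 126, 127, 127, 126, 127, 127, 127, 128, 127, 126, 127]
232 [100, 99, 96, 95, 95, 95, 96, 95, 101, 65, 59, 73, 74, 77, 76, 72, 77, 72, 77, 79, 115, 119, 122, 122, 121, 122, 122, 122, 122, 123, 121]
238 [93, 116, 142, 118, 93, 92, 83, 90, 61, 69, 64, 71, 73, 68, 64, 67, 68, 70, 55, 62, 69, 113, 100, 102, 116, 117, 119, 119, 119, 119, 119]
244 [175, 179, 179, 117, 97, 74, 85, 63, 53, 43, 42, 44, 52, 53, 56, 51, 48, 47, 47, 45, 53, 68, 101, 84, 99, 122, 122, 122, 122, 122, 122]
250 [180, 180, 180, 180, 114, 68, 43, 44, 50, 53, 52, 50, 50, 55, 55, 64, 61, 62, 64, 65, 64, 47, 45, 63, 83, 115, 107, 120, 121, 121, 121]
256 [180, 181, 180, 178, 65, 47, 52, 52, 53, 52, 51, 50, 50, 49, 49, 47, 51, 54, 64, 65, 65, 64, 65, 60, 51, 97, 98, 98, 99, 99, 103]
262 [177, 177, 167, 43, 50, 51, 53, 52, 52, 53, 51, 49, 49, 50, 50, 48, 47, 47, 53, 64, 65, 64, 64, 64, 64, 45, 84, 92, 96, 97, 97]
268 [183, 183, 69, 51, 49, 51, 51, 52, 52, 51, 46, 39, 39, 37, 39, 40, 40, 41, 43, 53, 55, 50, 63, 64, 64, 63, 
[... 1764 characters left out ...]
 50, 50, 49, 51, 51, 49, 49, 47, 48, 47, 47, 50, 96, 10, 11, 22, 17, 16, 15]
370 [12, 24, 13, 12, 159, 195, 78, 48, 48, 49, 49, 49, 51, 49, 49, 49, 48, 47, 48, 48, 48, 46, 56, 140, 135, 10, 14, 23, 14, 16, 15]
376 [13, 22, 18, 12, 190, 196, 195, 170, 74, 50, 48, 48, 47, 48, 47, 46, 47, 47, 47, 47, 52, 110, 144, 144, 144, 19, 14, 22, 13, 14, 17]
382 [13, 21, 14, 35, 195, 195, 195, 196, 203, 203, 173, 129, 90, 53, 49, 55, 68, 87, 112, 144, 144, 144, 145, 143, 143, 50, 16, 23, 15, 13, 16]
0.03 [[326.0, 324.0], [283.0, 324.0], [326.0, 362.0], [326.0, 285.0]]
0.04 [[326.0, 338.0], [281.0, 338.0], [326.0, 377.0], [327.0, 296.0]]
0.05 [[327.0, 353.0], [278.0, 353.0], [326.0, 394.0], [327.0, 309.0]]
```

The knob-top disc spans y 325–382 and the flange's far edge is at y≈241, so about 18° of lean is left and the nose slid up over the lip. I'll re-insert deeper and repeat.

```bash
python3 -m jog '-5 1.5 2 0;-5 1.5 0 0;-4 1 0 0;0 0 -6 0;1 0 -6 0;0 0 -5 0;1 0 -5 0;0 0 -4 0;0 0 0 0';  python3 -m jog '2 -0.6 1.5 0;2 -0.6 1.5 0;2 -0.6 1.5 0;2 -0.6 1.5 0;0 0 0 0'; python3 -m jog '2 -0.6 1 0;2 -0.6 1 0;2 -0.6 1 0;1 -0.3 0 0;0 0 0 0'; python3 - <<'E'
from h import *
w=cam("wrist"); c=cv2.GaussianBlur(w["color"],(3,3),0).astype(int); cv2.imwrite("pics/w8.png",w["color"])
print(c[200:420:3,322:332,2].mean(1).astype(int).tolist())
E
```

```text
time_s: 15.55
tool_pos: [0.4097, -0.1687, 0.0816]
orientation: [-3.108, 0.454, 0.002]
force: [-0.8, 0.6, -0.7]
width: 0.0287
finger_force: 29.9
time_s: 15.97
tool_pos: [0.4188, -0.1716, 0.0892]
orientation: [3.108, -0.454, 0.002]
force: [0.0, 0.2, -1.4]
width: 0.0287
finger_force: 29.5
time_s: 16.38
tool_pos: [0.425, -0.1735, 0.0916]
orientation: [3.109, -0.454, -0.001]
force: [-1.8, 0.7, -1.3]
width: 0.0288
finger_force: 31.1
[128, 129, 132, 132, 131, 132, 134, 129, 127, 128, 124, 130, 123, 102, 50, 46, 64, 59, 52, 48, 48, 47, 43, 38, 38, 38, 37, 37, 38, 37, 37, 37, 38, 37, 37, 37, 37, 37, 36, 37, 38, 41, 49, 50, 51, 52, 50, 50, 49, 49, 50, 50, 49, 49, 50, 49, 49, 47, 46, 46, 45, 54, 138, 144, 144, 143, 144, 143, 143, 143, 141, 140, 139, 142]
```

```bash
cat > d.py <<'E'
from h import *
w=cam("wrist"); c=cv2.GaussianBlur(w["color"],(3,3),0).astype(int)
p=c[200:420,322:332,2].mean(1); 
dark=[y+200 for y in range(220) if p[y]<58]; lo=[y+200 for y in range(90,160) if p[y]<44]
print("flange far",dark[0],"disc",max(lo),dark[-1],"len",dark[-1]-max(lo)); cv2.imwrite("pics/wl.png",w["color"])
E
python3 -m jog '2 -0.6 0 0;2 -0.6 0.5 0;0 0 0 0'; python3 d.py;  python3 -m jog '2 -0.6 0 0;2 -0.6 0.5 0;0 0 0 0'; python3 d.py
```

```text
time_s: 16.68
tool_pos: [0.4296, -0.1748, 0.0922]
orientation: [3.108, -0.454, 0.001]
force: [-1.0, -0.1, -0.3]
width: 0.0281
finger_force: 29.2
flange far 249 disc 325 387 len 62
time_s: 16.98
tool_pos: [0.4337, -0.1758, 0.0927]
orientation: [-3.108, 0.454, -0.001]
force: [-1.1, 0.6, 0.0]
width: 0.0271
finger_force: 28.5
flange far 256 disc 327 392 len 65
```

```bash
python3 - <<'E'
from h import *
s=cam("side"); w=cam("wrist"); t=cam("top")
m=[cv2.resize(s["color"][250:350,320:453],(400,300),interpolation=cv2.INTER_CUBIC),cv2.resize(w["color"][200:440,160:480],(400,300))]
m2=[cv2.resize(t["color"][245:345,170:303],(400,300),interpolation=cv2.INTER_CUBIC),cv2.resize(cv2.convertScaleAbs(s["color"][250:350,320:453],alpha=2.5),(400,300),interpolation=cv2.INTER_CUBIC)]
cv2.imwrite("pics/c9.png",np.vstack([np.hstack(m),np.hstack(m2)]))
E
```

```text
(no output)
```

View pics/c9.png

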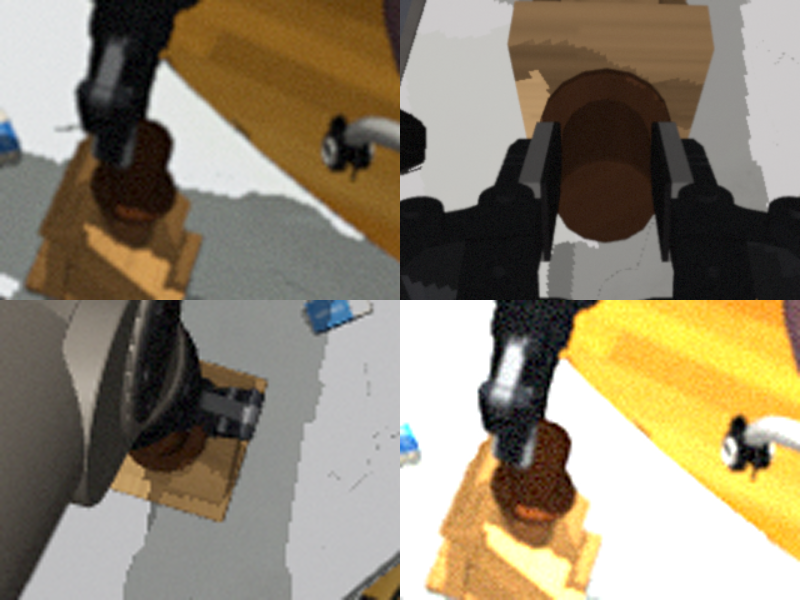

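The side crop shows the knob top near (371,295), flange extremes x≈351–379 and lowest at y≈322. The wrist crop shows the knob's edge near the pad margin. I'll fit the stopper's pose from these.

```bash
cat > fit.py <<'E'
from h import *
from scipy.optimize import least_squares
hx=np.array([.958,-.287,0]); hy=np.array([.287,.958,0]); M=np.array([.4218,-.1743,0]); th=np.linspace(0,2*np.pi,180)
def circ(p,a,r):
    x,z,d=p; L=-np.sin(d)*hx+np.array([0,0,np.cos(d)]); S=np.cos(d)*hx+np.array([0,0,np.sin(d)])
    O=M+x*hx+np.array([0,0,z]); return O+L*a+r*(np.cos(th)[:,None]*S+np.sin(th)[:,None]*hy)
def feats(p,w,s):
    k,f,b=circ(p,.048,.016),circ(p,.006,.025),circ(p,0,.025); W=[proj(w,c) for c in (k,f,b)]
    o=[W[0][:,1].min(),W[0][:,1].max(),min(W[1][:,1].min(),W[2][:,1].min())]
    if s is not None:
        S=[proj(s,c) for c in (k,f,b)]; F=np.vstack(S[1:])
        o+=[F[:,0].min(),F[:,0].max(),F[:,1].max(),S[0][:,0].max(),S[0][:,1].min()]
    return np.array(o)
def fit(w,s,obs,x0=(0,.08,.2)):
    g=lambda p:(feats(p,w,s)-obs)*([1,1,1]+([2]*5 if s is not None else []))
    r=least_squares(g,x0,x_scale=(.01,.01,.1),diff_step=1e-4); return r.x,r.fun
E
python3 - <<'E'
from fit import *
w=cam("wrist"); s=cam("side")
for ss,o in ((None,[328,392.5,256]),(s,[328,392.5,256,350.7,379.3,321.7,378,290])):
    p,e=fit(w,ss,np.array(o,float)); print("x mm",p[0]*1e3,"z",p[1]*1e3,"tilt",np.degrees(p[2]),np.round(e,1))
tp=readout.read_state()["tool_pos"]; print("tcp rest x",(tp-M)@hx*1e3,(tp-M)@hy*1e3,tp[2]*1e3)
E
```

```text
x mm -4.2667549103216516 z 68.74344201531996 tilt 5.311020477592336 [ 0. -0. -0.]
x mm -0.7094750471903337 z 75.43547305447055 tilt 4.5882247582217 [-1.5  2.2 -2.9  0.1  1.2  5.4  2.8 -4.8]
tcp rest x 11.163644784174455 1.847033605668475 92.59809343776651
```

The fit puts the stopper about 5° from upright, resting deep in the hole and gripped near the pads' edge. I lift it straight out gently and re-measure.

```bash
python3 -m jog '-1 0.3 2 0;0 0 3 0;0 0 4 0;0 0 5 0;0 0 6 0;0 0 6 0;0 0 6 0;0 0 6 0;0 0 6 0;0 0 6 0;0 0 6 0;0 0 6 0;0 0 6 0;0 0 0 0'; python3 - <<'E'
from fit import *
import runpy
w=cam("wrist"); c=cv2.GaussianBlur(w["color"],(3,3),0).astype(int); cv2.imwrite("pics/w10.png",w["color"])
for x in (310,324,340): print(x,c[190:450:3,x-3:x+4,2].mean(1).astype(int).tolist())
s=cam("side"); cv2.imwrite("pics/s10.png",s["color"])
g=s["color"].max(2); print(readout.read_state()["tool_pos"])
for y in range(225,325,5): print(y,g[y,340:400:2].tolist())
E
```

```text
time_s: 18.45
tool_pos: [0.4328, -0.1758, 0.1619]
orientation: [3.108, -0.454, 0.003]
force: [-0.4, 1.0, -0.7]
width: 0.027
finger_force: 28.7
310 [137, 134, 136, 137, 139, 138, 133, 118, 106, 110, 107, 87, 70, 74, 80, 73, 74, 71, 46, 47, 53, 53, 52, 52, 53, 52, 49, 41, 41, 41, 41, 42, 42, 41, 42, 42, 42, 41, 41, 42, 43, 43, 42, 42, 42, 41, 42, 44, 47, 51, 50, 51, 52, 53, 53, 52, 51, 51, 51, 51, 51, 50, 51, 50, 51, 161, 209, 209, 196, 161, 152, 150, 150, 149, 150, 149, 149, 131, 52, 49, 48, 49, 48, 48, 35, 17, 16]
324 [137, 135, 138, 138, 139, 139, 134, 124, 107, 110, 94, 75, 71, 81, 87, 79, 75, 53, 50, 65, 58, 50, 50, 50, 51, 49, 41, 42, 42, 42, 42, 41, 41, 41, 42, 42, 41, 41, 41, 42, 42, 42, 41, 41, 41, 42, 43, 45, 50, 52, 53, 53, 53, 51, 51, 52, 53, 51, 51, 52, 52, 51, 49, 48, 48, 56, 142, 150, 150, 151, 147, 149, 150, 150, 149, 149, 149, 129, 52, 48, 48, 48, 49, 48, 48, 27, 17]
340 [138, 134, 138, 138, 138, 139, 134, 134, 131, 137, 135, 122, 98, 86, 81, 70, 68, 65, 49, 50, 66, 66, 65, 65, 57, 54, 49, 44, 44, 43, 44, 44, 44, 45, 43, 44, 44, 44, 44, 44, 44, 44, 44, 44, 43, 43, 45, 
[... 2338 characters left out ...]
85, 84, 80, 54, 57, 58, 60, 58, 55, 85, 217, 233, 229, 215, 228, 226, 228, 226, 228, 227, 227, 227, 224, 225, 227, 226, 225]
305 [125, 96, 79, 81, 117, 124, 125, 126, 118, 106, 110, 113, 102, 79, 144, 214, 227, 228, 225, 228, 228, 226, 226, 227, 228, 224, 229, 225, 228, 226]
310 [103, 85, 88, 122, 102, 98, 89, 100, 66, 74, 76, 84, 88, 90, 88, 82, 76, 141, 214, 227, 227, 228, 229, 226, 227, 228, 228, 227, 226, 227]
315 [80, 91, 117, 107, 83, 91, 85, 120, 127, 100, 81, 77, 81, 80, 79, 87, 89, 93, 90, 98, 123, 124, 125, 125, 125, 118, 138, 138, 188, 201]
320 [94, 122, 185, 157, 93, 83, 81, 91, 100, 113, 116, 104, 93, 90, 90, 91, 94, 94, 99, 113, 120, 126, 129, 124, 125, 124, 123, 132, 123, 122]
```

```bash
python3 - <<'E'
from fit import *
w=cam("wrist"); s=cam("side")
for ss,o in ((None,[332,386,240]),(None,[332,386,246]),(s,[332,386,242,349.5,377.5,293,382.5,263])):
    p,e=fit(w,ss,np.array(o,float),(0,.14,.2)); print("x mm",p[0]*1e3,"z",p[1]*1e3,"tilt",np.degrees(p[2]),np.round(e,1))
E
```

```text
x mm 6.7183250700235 z 141.62068411201275 tilt 17.18451843050979 [0. 0. 0.]
x mm 1.3882980520171049 z 135.28277964243406 tilt 15.16378397697221 [-0. -0. -0.]
x mm 8.827017957417903 z 144.48641270022426 tilt 17.961559634767827 [ 0.4  0.5 -4.3 -0.9  2.7  8.4  4.  -8.2]
```

```bash
python3 - <<'E'
from fit import *
w=cam("wrist")
def F(p): return np.array([proj(w,circ(p,.048,.016))[:,1].min(),proj(w,circ(p,.048,.016))[:,1].max(),proj(w,circ(p,.006,.025))[:,1].min(),proj(w,circ(p,0,.025))[:,1].min(),proj(w,circ(p,-.034,.0155))[:,1].min()])
o=np.array([332,386,247,240.5,222])
r=least_squares(lambda p:F(p)-o,(0,.14,.2),x_scale=(.01,.01,.1),diff_step=1e-4); print(r.x*[1e3,1e3,57.3],r.fun)
tp=readout.read_state()["tool_pos"]; print((tp-M)@hx*1e3,(tp-M)@hy*1e3,tp)
# is rim-lateral offset of stopper: flange left/right edges on rows 262..280
c=cv2.GaussianBlur(w["color"],(3,3),0).astype(int)[...,2]
for y in (258,264,270): 
    row=c[y,240:410]; d=np.where(row<60)[0]+240; print(y,d[0],d[-1])
E
```

```text
[  5.73792091 141.1468433   16.12915828] [-0.79628081  0.42399855  1.01102861  0.16264023 -0.81054001]
9.823906870312273 1.740181545148056 [ 0.43170942 -0.17545221  0.16025052]
258 285 365
264 279 370
270 276 372
```

The fit is consistent: tilt 16°, nose 5 mm ahead of and 52 mm below the TCP. A 16° lean almost fits the neck and will settle flat, so I carry it over gently.

```bash
python3 -m jog '0 0 5 0;0 0 10 0;0 0 12 0;0 0 12 0;0 0 12 0;0 0 12 0;0 0 8 0;0 0 4 0;5 -3 0 0;10 -7 0 0;15 -10 0 0;17 -11 0 0;17 -11 0 0;17 -11 0 0;17 -11 0 0;17 -11 0 0;17 -11 0 0;17 -11 0 0'; python3 -m jog '17 -11 0 0;14 -9 0 0;10 -7 0 0;6 -4 0 0;3 -2 0 0;2 -2 0 0;0 0 0 0;0 0 0 0'; python3 - <<'E'
from fit import *
w=cam("wrist"); cv2.imwrite("pics/w11.png",w["color"]); c=cv2.GaussianBlur(w["color"],(3,3),0).astype(int)
tp=readout.read_state()["tool_pos"]; print(tp)
def F(p): return np.array([proj(w,circ(p,.048,.016))[:,1].min(),proj(w,circ(p,.048,.016))[:,1].max(),proj(w,circ(p,.006,.025))[:,1].min(),proj(w,circ(p,0,.025))[:,1].min(),proj(w,circ(p,-.034,.0155))[:,1].min()])
x=(tp-M)@hx; print(F([x-.0041,tp[2]-.0195,np.radians(16.1)]))
O=np.array([.638,-.309,.164]); R=O+.026*(np.cos(th)[:,None]*hx+np.sin(th)[:,None]*hy); q=proj(w,R); print("rim pred x",q[:,0].min(),q[:,0].max(),"y",q[:,1].min(),q[:,1].max())
for X in (300,324,348): print(X,c[100:400:3,X-2:X+3].mean(1)[:,2].astype(int).tolist())
for Y in (165,175,185,195): print(Y,c[Y,240:410:3,2].tolist())
E
```

```text
time_s: 20.2
tool_pos: [0.5821, -0.2737, 0.234]
orientation: [-3.109, 0.455, 0.003]
force: [-0.1, 0.7, -0.4]
width: 0.0269
finger_force: 28.7
time_s: 20.87
tool_pos: [0.6327, -0.3074, 0.2355]
orientation: [-3.108, 0.454, 0.001]
force: [-0.7, -0.5, -0.8]
width: 0.027
finger_force: 29.0
[ 0.63266242 -0.30728433  0.23570293]
[329.33940817 384.22496686 247.58353123 240.33203526 221.0977863 ]
rim pred x 282.596339526345 369.26113856174584 y 192.3211813310337 275.7178227086988
300 [155, 157, 155, 155, 155, 155, 156, 155, 157, 155, 153, 129, 125, 112, 124, 131, 136, 136, 136, 93, 74, 100, 106, 106, 106, 107, 106, 107, 107, 107, 99, 75, 70, 71, 89, 132, 136, 116, 107, 106, 95, 76, 71, 69, 68, 69, 71, 70, 62, 47, 52, 57, 56, 55, 56, 56, 57, 56, 47, 41, 40, 41, 41, 42, 42, 41, 41, 42, 42, 41, 41, 42, 42, 42, 42, 43, 42, 42, 43, 46, 51, 52, 51, 53, 54, 55, 54, 54, 52, 53, 53, 52, 52, 70, 141, 147, 147, 147, 147, 147]
324 [154, 154, 155, 154, 155, 154, 155, 155, 155, 131, 121, 108, 134, 136, 130, 128, 132, 80, 76, 100, 111, 110, 109, 110, 111, 111, 111, 109, 80, 75, 75, 75, 104, 150, 126, 144, 1
[... 1136 characters left out ...]
10, 112, 111, 110, 109, 110, 110, 112, 111, 112, 114, 110, 110, 111, 108, 124, 141, 142, 141, 111, 124, 137, 157, 204, 215, 215, 215, 214, 214, 214]
185 [215, 215, 215, 215, 215, 215, 215, 215, 209, 207, 161, 189, 149, 105, 103, 103, 103, 103, 106, 105, 108, 108, 107, 102, 88, 80, 78, 77, 75, 77, 76, 81, 94, 107, 110, 113, 112, 109, 110, 110, 110, 109, 109, 111, 120, 140, 139, 102, 136, 171, 211, 215, 215, 215, 215, 215, 215]
195 [215, 215, 215, 215, 213, 210, 209, 207, 206, 178, 151, 138, 142, 142, 138, 111, 101, 103, 103, 76, 70, 71, 73, 73, 74, 76, 80, 83, 84, 79, 78, 76, 75, 77, 76, 76, 75, 89, 109, 109, 108, 109, 109, 108, 108, 109, 121, 106, 139, 180, 215, 215, 215, 215, 215, 215, 215]
```

The rim's far edge is at y≈196 (predicted 192), so the rim lies 2 mm nearer the base, and the stopper pose is unchanged. I lower on a slope matching the lean.

```bash
python3 -m jog '-2 0.6 -6 0;0 0 -6 0;0 0 -5 0;0 0 -3 0;1 -0.3 -3 0;1 -0.3 -3 0;0.5 -0.1 -3 0;0 0 0 0'; python3 -m jog '1 -0.3 -3 0;0.5 -0.2 -2 0;0.5 -0.1 -3 0;0.5 -0.2 -2 0;0.3 -0.1 -2 0;0 0 -1 0;0 0 0 0;0 0 0 0'; python3 d.py; python3 - <<'E'
from fit import *
w=cam("wrist"); c=cv2.GaussianBlur(w["color"],(3,3),0).astype(int)
for X in (290,324,358): print(X,c[180:300:3,X-2:X+3].mean(1)[:,2].astype(int).tolist())
O=np.array([.636,-.308,.164]);
for r in (.0215,.026): q=proj(w,O+r*(np.cos(th)[:,None]*hx+np.sin(th)[:,None]*hy)); print(q[:,1].min(),q[:,0].min(),q[:,0].max())
E
```

```text
time_s: 21.58
tool_pos: [0.6334, -0.3075, 0.2057]
orientation: [-3.108, 0.454, 0.001]
force: [0.9, 0.4, -1.3]
width: 0.0267
finger_force: 29.0
time_s: 22.25
tool_pos: [0.6363, -0.3085, 0.1936]
orientation: [3.109, -0.454, -0.0]
force: [-0.6, -0.6, -1.3]
width: 0.0268
finger_force: 28.7
flange far 243 disc 323 385 len 62
290 [103, 108, 106, 105, 104, 104, 105, 105, 104, 105, 106, 100, 82, 70, 69, 70, 70, 82, 102, 106, 97, 83, 71, 66, 53, 47, 54, 56, 56, 55, 55, 55, 55, 54, 54, 54, 49, 43, 41, 38]
324 [110, 110, 111, 112, 112, 111, 109, 84, 76, 75, 75, 75, 75, 91, 152, 135, 90, 83, 86, 79, 75, 49, 52, 65, 54, 53, 53, 52, 52, 49, 42, 43, 42, 44, 43, 43, 43, 43, 43, 44]
358 [102, 113, 112, 112, 111, 110, 110, 110, 110, 110, 110, 108, 99, 82, 74, 73, 74, 83, 124, 141, 134, 116, 84, 68, 53, 51, 65, 66, 69, 69, 68, 62, 53, 51, 53, 52, 49, 44, 42, 41]
228.35535788358652 282.87614493858496 367.446230671559
219.4833594332208 274.0379268413198 376.2880262810506
```

The nose is about 23 mm into the neck and the rim is where predicted (y≈220). I lower a little more, then release.

```bash
python3 -m jog '0 0 -1 0;0 0 -1 0;0 0 0 0' 1 20; python3 -m jog '0 0 0 0;0 0 0 0;0 0 0 0;0 0 0 0;0 0 0 0;0 0 0 0;0 0 0 0' 0; python3 - <<'E'
from fit import *
w=cam("wrist"); c=cv2.GaussianBlur(w["color"],(3,3),0).astype(int); cv2.imwrite("pics/w12.png",w["color"])
for X in (300,324,348): print(X,c[180:420:3,X-2:X+3].mean(1)[:,2].astype(int).tolist())
C=np.array([.636,-.308,0]); p=[(C-M)@hx,.164,0.]
M[:]=M+hy*((C-M)@hy)
for d in (0,.14,.28): 
  p[2]=d; print(d,[ (proj(w,circ(p,a,r))[:,1].min().round(),proj(w,circ(p,a,r))[:,1].max().round()) for a,r in ((.048,.016),(.006,.025),(0,.025))])
print(readout.read_state()["tool_pos"])
E
```

```text
time_s: 22.6
tool_pos: [0.6362, -0.3085, 0.1914]
orientation: [-3.109, 0.454, 0.0]
force: [0.4, -0.5, 0.3]
width: 0.0267
finger_force: 28.6
time_s: 23.18
tool_pos: [0.6363, -0.3086, 0.1916]
orientation: [3.109, -0.454, 0.0]
force: [0.5, 0.0, -0.0]
width: 0.0855
finger_force: 0.0
300 [94, 94, 95, 95, 95, 96, 96, 96, 95, 83, 63, 61, 63, 63, 63, 73, 121, 102, 52, 52, 52, 52, 51, 52, 51, 51, 41, 32, 31, 31, 30, 30, 31, 33, 32, 32, 39, 47, 47, 47, 48, 50, 51, 51, 50, 49, 48, 48, 49, 49, 49, 49, 49, 58, 117, 139, 138, 139, 139, 139, 140, 139, 139, 139, 139, 139, 139, 139, 139, 139, 139, 138, 138, 138, 138, 138, 138, 137, 138, 138]
324 [97, 97, 98, 99, 99, 98, 99, 80, 66, 66, 65, 65, 65, 68, 126, 112, 49, 66, 66, 66, 65, 62, 50, 35, 31, 31, 31, 31, 31, 31, 31, 32, 32, 36, 49, 49, 51, 52, 51, 50, 48, 49, 49, 50, 50, 49, 49, 50, 49, 50, 50, 48, 46, 46, 46, 47, 46, 72, 63, 46, 60, 122, 139, 139, 140, 140, 139, 140, 139, 140, 139, 139, 139, 138, 139, 138, 138, 138, 138, 137]
348 [98, 98, 99, 98, 98, 98, 99, 98, 99, 92, 72, 66, 67, 67, 66, 73, 122, 109, 56, 65, 65, 65, 65, 65, 65, 64, 51, 36, 33, 33, 33, 32, 31, 32, 31, 33, 40, 48, 50, 50, 49, 49, 49, 49, 51, 49, 48, 47, 46, 46, 47, 47, 47, 57, 115, 136, 139, 139, 139, 139, 140, 139, 140, 138, 129, 139, 139, 139, 139, 139, 139, 139, 138, 138, 138, 138, 138, 138, 138, 138]
0 [(np.float64(276.0), np.float64(349.0)), (np.float64(226.0), np.float64(321.0)), (np.float64(222.0), np.float64(315.0))]
0.14 [(np.float64(294.0), np.float64(359.0)), (np.float64(230.0), np.float64(319.0)), (np.float64(225.0), np.float64(312.0))]
0.28 [(np.float64(312.0), np.float64(367.0)), (np.float64(235.0), np.float64(316.0)), (np.float64(228.0), np.float64(308.0))]
[ 0.63631575 -0.3085856   0.19162962]
```

It seated itself: the knob disc spans y≈281–349 and the flange edge is at 227, against 276–349 and 226 predicted for upright. I retreat straight up and check.

```bash
python3 -m jog '0 0 5 0;0 0 15 0;0 0 25 0;0 0 30 0;0 0 25 0;0 0 0 0;0 0 0 0'; python3 - <<'E'
from fit import *
w=cam("wrist"); c=cv2.GaussianBlur(w["color"],(3,3),0).astype(int)
C=np.array([.636,-.308,0]); M[:]=C
for d in (0,.1,.2): 
  print(d,[(np.round([q[:,1].min(),q[:,1].max(),q[:,0].min(),q[:,0].max()])).tolist() for a,r in ((.048,.016),(.006,.025),(0,.026)) for q in [proj(w,circ([0,.164,d],a,r))]])
for X in (310,324,338): print(X,c[180:340:2,X-2:X+3].mean(1)[:,2].astype(int).tolist())
s=cam("side"); g=s["color"].astype(int); 
for d in (0,.1): print([np.round([q[:,0].min(),q[:,0].max(),q[:,1].min(),q[:,1].max()]).tolist() for a,r in ((.048,.016),(.006,.025),(0,.026)) for q in [proj(s,circ([0,.164,d],a,r))]])
for y in range(188,232,3): print(y,g[y,228:276:2,0].tolist())
E
```

```text
time_s: 23.82
tool_pos: [0.6372, -0.309, 0.2941]
orientation: [3.108, -0.454, 0.007]
force: [-0.4, -0.2, -0.3]
width: 0.0855
finger_force: 0.0
0 [[217.0, 266.0, 299.0, 350.0], [191.0, 258.0, 290.0, 359.0], [189.0, 257.0, 290.0, 360.0]]
0.1 [[225.0, 272.0, 300.0, 350.0], [193.0, 258.0, 290.0, 359.0], [189.0, 256.0, 290.0, 360.0]]
0.2 [[234.0, 277.0, 300.0, 350.0], [195.0, 257.0, 290.0, 359.0], [191.0, 254.0, 290.0, 360.0]]
310 [90, 77, 61, 60, 60, 66, 101, 105, 70, 65, 67, 67, 67, 67, 66, 61, 43, 31, 30, 29, 29, 34, 43, 46, 45, 45, 47, 48, 49, 48, 47, 46, 46, 47, 47, 47, 47, 47, 47, 47, 64, 105, 131, 136, 136, 136, 136, 136, 136, 136, 136, 135, 135, 135, 135, 135, 135, 135, 135, 135, 132, 100, 50, 38, 47, 60, 87, 116, 131, 134, 135, 135, 135, 135, 135, 135, 135, 135, 135, 135]
324 [69, 62, 62, 62, 74, 120, 92, 60, 64, 63, 63, 63, 62, 52, 34, 31, 29, 30, 32, 33, 50, 63, 66, 68, 68, 67, 65, 64, 62, 54, 48, 48, 48, 47, 48, 46, 47, 46, 45, 44, 44, 44, 49, 106, 135, 135, 136, 135, 135, 135, 135, 135, 135, 135, 135, 134, 118, 77, 56, 57, 47, 45, 51, 65, 68, 51, 45, 62, 105, 131, 135, 135, 1
[... 1447 characters left out ...]
, 117, 112]
212 [18, 26, 23, 22, 21, 18, 60, 14, 3, 18, 0, 8, 0, 13, 3, 3, 6, 52, 96, 100, 106, 108, 113, 112]
215 [28, 23, 22, 28, 24, 37, 18, 13, 8, 8, 12, 11, 14, 7, 9, 4, 0, 9, 51, 109, 109, 111, 111, 112]
218 [27, 19, 20, 24, 40, 38, 14, 15, 0, 15, 12, 4, 5, 8, 9, 3, 3, 0, 22, 99, 105, 103, 111, 109]
221 [26, 19, 23, 19, 36, 53, 11, 10, 8, 14, 4, 17, 13, 5, 11, 0, 11, 7, 35, 58, 61, 65, 77, 76]
224 [28, 33, 20, 21, 43, 86, 54, 12, 17, 6, 14, 3, 7, 7, 13, 0, 20, 49, 48, 56, 61, 67, 72, 70]
227 [24, 29, 19, 24, 20, 44, 60, 63, 50, 45, 27, 31, 36, 49, 52, 61, 55, 50, 42, 50, 64, 63, 70, 71]
230 [24, 33, 28, 21, 18, 62, 59, 62, 63, 64, 70, 67, 62, 64, 67, 65, 61, 56, 49, 54, 67, 59, 67, 73]
```

The disc (y 219–265), the flange edge and the side silhouette all match a stopper standing upright and fully seated on the rim.

```bash
python3 -c "
from workcell import manip; print(manip.job_done())"
```

```text
the job is handed in; nothing more can be done
None
```

The carafe stands upright in the coaster with the stopper in its neck, which the last camera measurements show upright with its flange on the rim; the stopper was released at about a 16° lean and settled the last few millimetres by itself, and the job was handed in at about 24 s without re-checking the candle jar, glue stick and eraser.

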